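Stand the dotted plate up against the fence and close the catch

ROBOT

A 6-joint arm with a two-finger parallel gripper is mounted at the origin on the work surface. World frame = base frame: x ahead of the robot, y to its left, z up, the work surface at z = 0. Lengths are in m, angles in rad, forces in N, time in s.
With the tool pointing down it reaches from about 0.275 to 0.775 m from the base axis. Payload 14.6 kg.
Tool frame: the origin (TCP) lies between the finger pads; the fingertips stand 8 mm ahead of it and the grasp point (between the pads) lies 11 mm behind it (arm.tips_ahead is the distance from the TCP to the fingertips, in m); z points along the fingers, y is the line along which they close (so a half turn about z gives the same grasp; the last joint's range is limited). The gripper opens to 85 mm and grips with 20 to 120 N. Pads are 22 mm wide; open, the fingers measure 114 mm over their backs; the gripper's body (76 mm by 85 mm) begins 54 mm behind the grasp point. The pads swing forward as they close: fully open they stand 13 mm farther back than shut.
Start: joints at [1.132, 0.263, -0.048, 1.259, 0, 1.415], TCP at [0.147, 0.504, 0.239] pointing down, gripper open.
Joint ranges: [-2.65, 2.65], [-0.89, 1.7], [-1.18, 1.37], [-2.13, 2.11], [-1.35, 1.29], [-3.14, 3.14]. Speed limits (rad/s): [1.89, 1.89, 2.57, 2.79, 3.14, 3.14].

INTERFACE

Orientations are given as a unit quaternion [w, x, y, z].
In Python, from station import arm, cams, workorder gives the robot as it stands.
- The arm moves only by the tool send_rows, never from a script. Its argument "steps" is a list of rows, each a list of 4 numbers: the shift along the tool's x, y, z in cm, then the turn about the tool's z in rad. A call has 1 to 20 rows; each row shifts and turns the commanded pose from where the row before left it, along the tool's axes as they then stand; what a row does not reach is not made up. A row lasts 1/12 s, in which the tool goes at most 41.7 mm and 7.16 degrees, less where a joint would pass 70% of its speed; a pose out of reach is approached as far as the arm can. A call with a gripper value outside its range is refused whole. "jaw" is the closure, from -1 (fully open) to 1 (shut), set as the call begins (left out, the last holds). The fingers move at their own pace and stop on an object; "grip_force" is the grip in N (left out, the last holds). Time passes only in rows, so rows that do not move let the fingers close. It gives the time, the measured TCP pose, the force, the opening and the grip force at its end, in the units of the state.
- arm.sense(): the state, without advancing time (a new reading comes with each control period).
- cams.snapshot(name): name is "scene" or "side" or "wrist"; returns a dict with "pixels" (400x640x3 uint8, blue, green, red), "vfov" (degrees; the focal length in pixels is half the picture's height over the tangent of half this angle, whatever the lens; pixels are square), "cx", "cy" (the principal point, pixels), "extrinsics" (4x4, takes a point from camera to world coordinates); the wrist camera has in their place "T_tool_cam" (4x4, takes a point from camera to tool coordinates, whose origin is the TCP and whose axes are the flange's). Camera axes: x right, y up, looking along -z (the intrinsics and any distortion apply to the point x, -y, -z); pixel columns grow to the right and rows downward; lengths in m; the calibration is good to about 2 mm. A picture is of the moment at which its call begins: read the wrist's pose just before it. There is no depth.
- workorder.close_job(): hands the job in; it is judged then, once.
The state is a dict: "time_s": time; "joints": joint angles; "dq": joint speeds; "effort": joint torques, N m; "ee_pos": TCP position; "tool_rot": TCP orientation; "wrist_force": force on the tool from outside, world axes, zero at the start; "torque": the same for the moment, N m; "gripper_width": opening from 0.0 (shut) to 1.0 (fully open); "gripper_force": force on a finger pad.
Only numpy, scipy, OpenCV 4.12 (cv2) and the standard library are available. Lean on these libraries where they do the work, as an engineer would, in place of code of your own. Each camera call takes 0.05 s, during which the arm holds its last target. There are 200 camera calls.

TASK

On the wooden stand the aluminium plate with dark dots lies flat, its near edge sticking out over the front. Tip it up, pivoting on its far edge at the steel fence, until it stands upright on the stand and flush against the fence, then swing the red-knobbed catch fully shut across its front so that it cannot fall back. Do not let the plate fall off the stand, and leave the other things on the bench where they are.

Things in the scene. Friction and masses are not known exactly. Their poses are not given: they have to be found in the camera images.
- stand: fixed hardwood block. Origin at bench level, midway along its length; z up; x points from its open front (robot side) squarely to the fence; y runs along the fence. Block: x -55 to +110 mm, y -110 to +110 mm, flat deck 90 mm above the bench, upright front face at x = -55.
- fence_foot (a point): foot of the steel fence: middle of its front face where it meets the deck, at stand x = +40 mm, y = 0, 90 mm above the bench. Two posts 22 mm wide at y = -38 and +38 mm, joined by a crossbar at the top, rise 90 mm above the deck with a flat vertical front face.
- plate_mid (a point): centre of the loose aluminium plate, 130 mm (x) x 100 (y) x 8 (z), 0.2 to 0.4 kg, dark dots (no real holes). Starts flat on the deck, x axis towards the fence within 0.12 rad, far edge a few to 25 mm short of it; near edge overhangs the block's front (35 mm once the far edge meets the fence), 90 mm free below. Tipped up, its old underside faces the robot. Too wide to grip across.
- catch (a joint): swing catch, rad: 0 = shut (end stop), brass arm parallel to the fence, across the plate's front, 12 to 24 mm from the fence face; grows to 2.5 opening (clockwise from above) towards the robot, then out to the stand's +y side; starts at 1.8 to 2.4. Stays where left; 1 to 1.5 N at the knob moves it.
- catch_knob (a point): upright red knob at the end of the catch arm, 14 mm across; this point is on its axis, 181 mm above the bench; its top is at 197 mm; the brass arm under it lies 153 to 165 mm up. Shut, the knob is at stand x = -4, y = +24 mm. It moves on a circle of radius 64 mm about catch_pivot.
- catch_pivot (a point): the catch's vertical hinge axis, at stand x = 22 mm, y = 82 mm, 153 mm above the bench, on a post 14 mm thick.
- hammer: hammer about 200 mm long, wooden handle, lying on the bench; a bystander, to be left alone; origin at its underside
- punch_cup: dark steel cup 68 mm across, 85 mm tall, on the bench beside the stand's right (-y) end; a bystander, to be left alone; origin at its underside
- pitch_bowl: terracotta bowl 140 mm across, 60 mm tall; a bystander, to be left alone; origin at its underside
- jar: amber glass jar 70 mm across, 90 mm tall; a bystander, to be left alone; origin at its underside
- blank: copper blank 90 x 60 x 6 mm lying flat on the bench; a bystander, to be left alone; origin at its underside
- graver: graver with a round handle, 170 mm long, lying on the bench behind the stand; a bystander, to be left alone; origin at its underside
- plate: the same plate; origin at the centre of its starting underside, 4 mm from plate_mid, same axes
Not all that is in view belongs to the job. There is more than one size of the plate; the job needs the middle-sized.

How it is judged:
By the outcome, as a careful person would: the job done as asked, in the order asked, and still so for the second after the job is handed in, with the robot touching nothing.
It also fails if it takes over 64 s, if anything falls off the work surface, if the arm or the gripper's body presses on something with over 40 N, if the wrist force passes 120 N, or if a joint passes its speed limit or range.

## Working session

There is one attempt and no reset: what is moved stays moved. The work goes in short steps, Python scripts to look and compute and a tool call to move; the robot and the scene stay as the last step left them, time stands still between calls to the robot, and variables do not carry over. Pictures are saved under pics/ and viewed, at most 10 in all, crops included, and the job is handed in when it is done.

Besides the shell and the picture viewer there is one more tool, called by a JSON object that holds its "api" and its "payload". send_rows: Moves the arm, as the interface text tells. Its arguments: {"type":"object","properties":{"steps":{"type":"array","items":{"type":"array","items":{"type":"number"}}},"jaw":{"type":"number"},"grip_force":{"type":"number"}},"required":["steps"]}

```bash
ls; mkdir -p pics
python3 - <<'E'
from station import arm,cams
import cv2,numpy as np
np.set_printoptions(precision=4,suppress=True)
s=arm.sense(); print(s['time_s'],s['ee_pos'],s['tool_rot'],s['gripper_width'])
for n in('scene','side','wrist'):
    c=cams.snapshot(n); cv2.imwrite(f'pics/{n}0.png',c['pixels'])
    print(n,{k:v for k,v in c.items() if k!='pixels'})
E
```

```text
pics
0.0 [0.1469 0.5037 0.2388] [-0.0002  0.1414  0.99   -0.0005] 0.9994423502205931
scene {'vfov': 47.220950526517484, 'cx': 308.33871909864274, 'cy': 200.13981299082283, 'extrinsics': array([[ 0.8146, -0.4022,  0.4179,  1.1074],
       [ 0.5797,  0.5401, -0.6101, -0.7861],
       [ 0.0197,  0.7393,  0.6731,  0.9736],
       [ 0.    ,  0.    ,  0.    ,  1.    ]])}
side {'vfov': 43.92079607013435, 'cx': 319.8024309506142, 'cy': 189.02343910543544, 'extrinsics': array([[-0.7643,  0.3598, -0.5351, -0.1038],
       [-0.6447, -0.4419,  0.6237,  0.8221],
       [-0.0121,  0.8217,  0.5698,  0.8755],
       [ 0.    ,  0.    ,  0.    ,  1.    ]])}
wrist {'vfov': 65.50193196621817, 'cx': 318.9703288362751, 'cy': 197.00290681968195, 'T_tool_cam': array([[-0.0003,  0.9581,  0.2863,  0.0732],
       [ 1.    ,  0.    ,  0.0009,  0.    ],
       [ 0.0008,  0.2863, -0.9581, -0.135 ],
       [ 0.    ,  0.    ,  0.    ,  1.    ]])}
```

View pics/scene0.png

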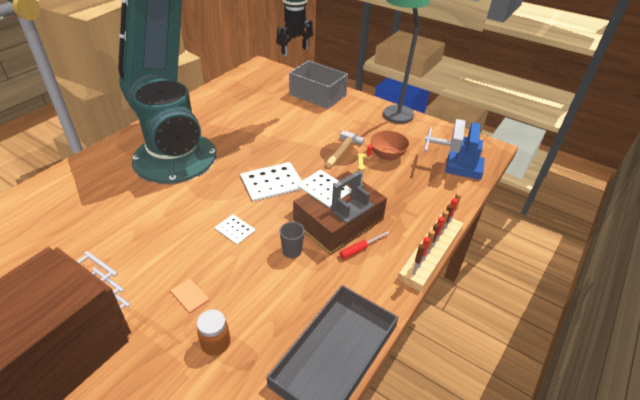

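View pics/side0.png

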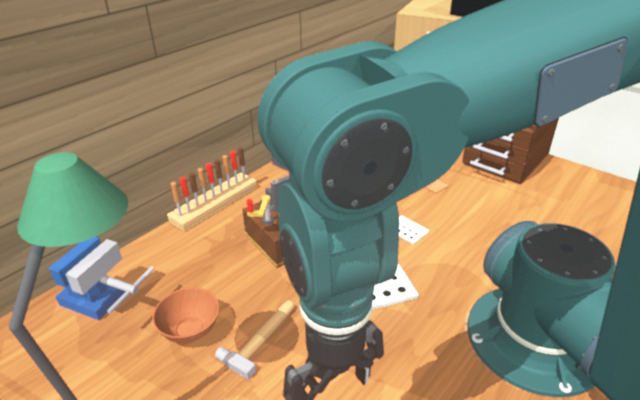

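The scene shows three dotted plates: a large one at (270,181) and a small one at (235,229), both on the bench, and one on the wooden stand at (325,188). The one on the stand fits, being middle-sized and overhanging the stand's front. I'll confirm that in an enlarged crop.

Run:
```python
import cv2
i=cv2.imread('pics/scene0.png')[135:255,270:410]
cv2.imwrite('pics/crop0.png',cv2.resize(i,None,fx=5,fy=5,interpolation=cv2.INTER_CUBIC)[:600])
```

```text
(no output)
```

View pics/crop0.png

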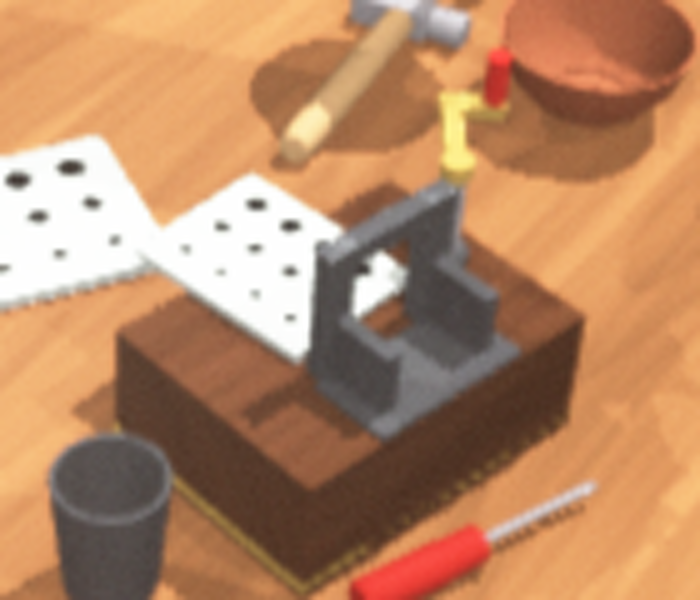

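The crop confirms it. The plate on the stand has its near edge at crop (148,255)–(250,177) overhanging the front, and the fence is beyond it. The catch pivot is at (458,165), and the red knob at (500,55) is swung out to +y. Next I'll fit the stand, plate and catch.

```bash
cat > h.py <<'E'
import numpy as np
from scipy.optimize import least_squares
from scipy.spatial.transform import Rotation as R
np.set_printoptions(precision=4,suppress=True)
def quat(q): return R.from_quat(np.roll(q,-1)).as_matrix()
def wristT(s,c):
    T=np.eye(4);T[:3,:3]=quat(s['tool_rot']);T[:3,3]=s['ee_pos'];return T@c['T_tool_cam']
def proj(P,c,E):
    f=200/np.tan(np.radians(c['vfov']/2))
    p=(np.atleast_2d(P)-E[:3,3])@E[:3,:3]
    return np.c_[c['cx']+f*p[:,0]/-p[:,2],c['cy']-f*p[:,1]/-p[:,2]]
def ray(uv,z,c,E):
    f=200/np.tan(np.radians(c['vfov']/2))
    d=E[:3,:3]@np.array([(uv[0]-c['cx'])/f,-(uv[1]-c['cy'])/f,-1]); o=E[:3,3]
    return o+d*(z-o[2])/d[2]
def place(p,L):
    c,s=np.cos(p[2]),np.sin(p[2]); L=np.asarray(L,float)
    return np.c_[p[0]+c*L[:,0]-s*L[:,1],p[1]+s*L[:,0]+c*L[:,1],L[:,2]]
def fit(L,uv,c,E,p0):
    r=least_squares(lambda p:(proj(place(p,L),c,E)-uv).ravel(),p0,loss='soft_l1')
    return r.x,(proj(place(r.x,L),c,E)-uv)
E
python3 - <<'E'
from h import *
from station import cams
c=cams.snapshot('scene');E=c['extrinsics']
k=lambda a:np.array(a)/5+[270,135]
S=[[-.055,-.11,.09],[.11,-.11,.09],[.11,.11,.09],[-.055,.11,.09],[.11,-.11,0],[-.055,-.11,0],[.11,.11,0]]
p,r=fit(S,k([[118,335],[312,490],[583,318],[388,185],[303,590],[118,405],[570,425]]),c,E,[.55,0,0]);print('stand',p,r)
P=[[-.065,.05,.098],[-.065,-.05,.098],[.065,-.05,.098]]
q,r=fit(P,k([[250,175],[146,252],[298,357]]),c,E,p);print('plate',q,r)
print('knob',ray(k([500,55]),.197,c,E),ray(k([496,100]),.165,c,E))
print('pivot exp',place(p,[[.022,.082,.165],[-.004,.024,.18]]),ray(k([458,165]),.165,c,E))
E
```

```text
stand [ 0.6049  0.0805 -0.2437] [[-0.5059 -1.3348]
 [-0.1374 -0.042 ]
 [ 1.3091 -0.7187]
 [ 0.5467 -1.6936]
 [-0.1042  2.2028]
 [-0.4237  6.8569]
 [-0.1499 -0.0754]]
plate [ 0.5712  0.0818 -0.1501] [[ 0.454   0.1914]
 [-1.8384 -0.3351]
 [ 0.5168  0.0739]]
knob [0.6334 0.2159 0.197 ] [0.6347 0.216  0.165 ]
pivot exp [[0.646  0.1547 0.165 ]
 [0.6068 0.1047 0.18  ]] [0.6483 0.1489 0.165 ]
```

The stand and catch are located: the catch is at about 2.28 rad and the plate is yawed about 0.09 rad from the stand. The tool can't tilt. So my plan is to push the near edge with both fingers until it meets the fence, lift it by friction along its arc, then swing the catch. First I'll move over for a wrist view.

{"api": "send_rows", "payload": {"steps": [[-2.23,-1.35,-0.5,-0.002],[-2.23,-1.35,-0.5,-0.002],[-2.23,-1.35,-0.5,-0.002],[-2.23,-1.35,-0.5,-0.002],[-2.23,-1.35,-0.5,-0.002],[-2.23,-1.35,-0.5,-0.002],[-2.23,-1.35,-0.5,-0.002],[-2.23,-1.35,-0.5,-0.002],[-2.23,-1.35,-0.5,-0.002],[-2.23,-1.35,-0.5,-0.002],[-2.23,-1.35,-0.5,-0.002],[-2.23,-1.35,-0.5,-0.002],[-2.23,-1.35,-0.5,-0.002],[-2.23,-1.35,-0.5,-0.002],[-2.23,-1.35,-0.5,-0.002],[-2.23,-1.35,-0.5,-0.002],[-2.23,-1.35,-0.5,-0.002],[-2.23,-1.35,-0.5,-0.002],[-2.23,-1.35,-0.5,-0.002],[-2.23,-1.35,-0.5,-0.002]], "jaw": 0}}

```text
time_s: 1.87
ee_pos: [0.5074, 0.1256, 0.3395]
tool_rot: [-0.0, 0.122, 0.993, -0.0]
wrist_force: [0.5, 0.0, 0.0]
gripper_width: 0.506
gripper_force: 0.0
```

Run:
```python
from h import *
from station import arm,cams
import cv2,pickle
s=arm.sense(); c=cams.snapshot('wrist'); s=arm.sense()
print(s['time_s'],s['ee_pos'],s['tool_rot'],s['gripper_width'],s['wrist_force'])
c['E']=wristT(s,c); pickle.dump(c,open('w1.pkl','wb'))
cv2.imwrite('pics/w1.png',cv2.resize(c['pixels'],None,fx=1.25,fy=1.25,interpolation=cv2.INTER_CUBIC))
```

```text
1.9167 [0.5103 0.1231 0.3394] [ 0.0004  0.1224  0.9925 -0.0005] 0.5003795720003029 [-1.0048 -4.3788 -1.9299]
```

View pics/w1.png

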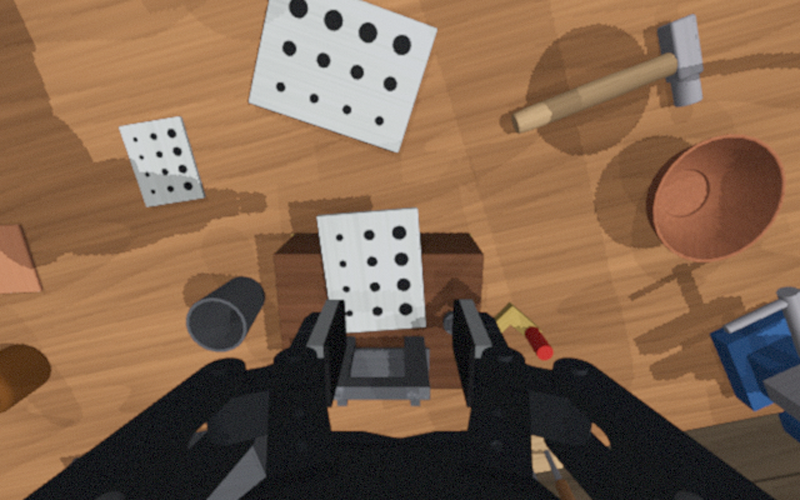

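The wrist view shows the middle plate at (318,217), (417,209) and (425,331), the deck's front edge from (276,252) to (483,252), and the knob top at (544,352). I'll refit using the pose read at the moment of the picture.

Run:
```python
from h import *
import pickle
from station import cams
c=pickle.load(open('w1.pkl','rb'))
E=wristT(dict(tool_rot=[0,.122,.993,0],ee_pos=[.5074,.1256,.3395]),c)
k=lambda a:np.array(a)/1.25
p,r=fit([[-.055,-.11,.09],[-.055,.11,.09],[-.055,-.11,0],[-.055,.11,0]],k([[275,252],[484,252],[288,234],[473,234]]),c,E,[.6,.08,-.24]);print('stand',p,r.round(1))
q,r=fit([[-.065,.05,.098],[-.065,-.05,.098],[.065,.05,.098]],k([[417,209],[318,217],[425,331]]),c,E,[.57,.08,-.15]);print('plate',q,r.round(1))
print('knob',ray(k([544,352]),.197,c,E),ray(k([533,330]),.165,c,E),'pivot',place(p,[[.022,.082,.165]]))
cR,sR=np.cos(p[2]),np.sin(p[2]); d=q[:2]-p[:2]; print('plate in stand',cR*d[0]+sR*d[1],-sR*d[0]+cR*d[1],q[2]-p[2])
```

```text
stand [ 0.6038  0.0805 -0.2445] [[-1.2  1.1]
 [ 1.   1.1]
 [ 6.  -1.8]
 [-2.3 -1.9]]
plate [ 0.5695  0.0828 -0.174 ] [[ 0.9  0.9]
 [-0.7  0.1]
 [-0.1 -2. ]]
knob [0.6322 0.2156 0.197 ] [0.6303 0.2176 0.165 ] pivot [[0.645  0.1547 0.165 ]]
plate in stand -0.033861378439318995 -0.006121504713430877 0.07046216754843482
```

{"api": "send_rows", "payload": {"steps": [[0.84,-0.57,2,0],[0.84,-0.57,2,0],[0.84,-0.57,2.5,0],[0.84,-0.57,2.5,0],[0,0,2.5,0],[0,0,2.5,0],[0,0,2.5,0],[0,0,2.5,0],[0,0,2.5,0],[0,0,2.5,0],[0,0,1.2,0],[0,0,0,0],[0,0,0,0]]}}

```text
time_s: 3.0
ee_pos: [0.4684, 0.1127, 0.0873]
tool_rot: [-0.001, 0.122, 0.993, -0.0]
wrist_force: [-0.4, -0.5, 0.4]
gripper_width: 0.503
gripper_force: 0.0
```

{"api": "send_rows", "payload": {"steps": [[-0.5,-0.1,0,0],[-0.5,-0.1,0,0],[-0.4,-0.1,0,0],[-0.4,-0.1,0,0],[-0.3,0,0,0],[-0.3,0,0,0],[-0.3,0,0,0],[-0.3,0,0,0],[-0.2,0,0,0],[-0.2,0,0,0],[-0.1,0,0,0],[0,0,0,0]]}}

```text
time_s: 4.0
ee_pos: [0.5019, 0.1003, 0.0872]
tool_rot: [0.0, 0.122, 0.993, -0.0]
wrist_force: [-1.0, -0.3, 0.3]
gripper_width: 0.504
gripper_force: 0.0
```

Run:
```python
from h import *
from station import arm,cams
import cv2
s=arm.sense();c=cams.snapshot('scene')
d=s['ee_pos'][:2]-np.array([.6043,.0805]);cR,sR=np.cos(-.244),np.sin(-.244)
print(s['ee_pos'],cR*d[0]+sR*d[1],-sR*d[0]+cR*d[1],s['wrist_force'])
cv2.imwrite('pics/s2.png',cv2.resize(c['pixels'][130:255,255:415],None,fx=4.5,fy=4.5,interpolation=cv2.INTER_CUBIC))
```

```text
[0.5019 0.1003 0.0872] -0.10417228107086544 -0.005529103731355373 [-0.9943 -0.2731  0.2947]
```

View pics/s2.png

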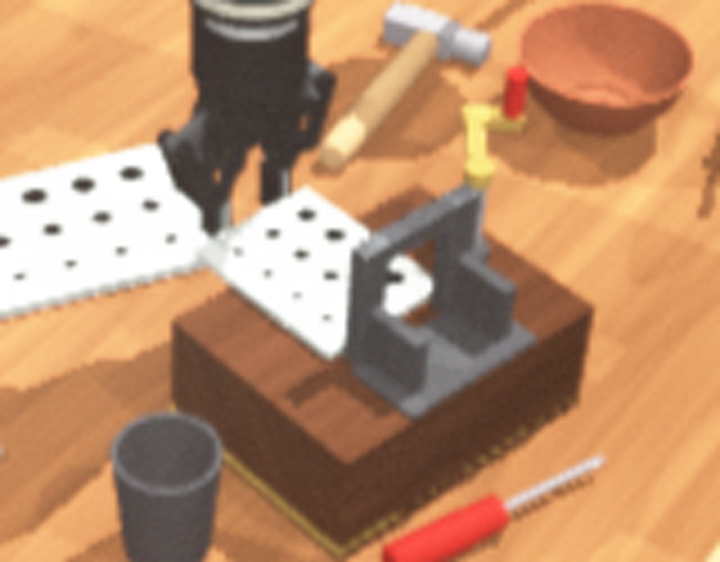

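The fingers are now at the plate's near edge, at crop (215,250) and (275,195), with about 1 N. I'll push on to the fence in small steps while watching the force.

{"api": "send_rows", "payload": {"steps": [[-0.15,0,0,0],[-0.15,0,0,0],[0,0,0,0]]}}

```text
time_s: 4.3
ee_pos: [0.5048, 0.0996, 0.0873]
tool_rot: [0.0, 0.122, 0.993, -0.0]
wrist_force: [0.2, 0.9, -0.7]
gripper_width: 0.5
gripper_force: 0.0
```

{"api": "send_rows", "payload": {"steps": [[-0.1,0,0,0],[-0.1,0,0,0],[0,0,0,0]]}}

```text
time_s: 4.55
ee_pos: [0.5049, 0.0995, 0.0871]
tool_rot: [-0.002, 0.121, 0.993, 0.0]
wrist_force: [-11.0, 4.7, 7.8]
gripper_width: 0.501
gripper_force: 5.7
```

{"api": "send_rows", "payload": {"steps": [[-0.1,0,0,0],[-0.1,0,0,0],[0,0,0,0]]}}

```text
time_s: 4.8
ee_pos: [0.505, 0.0995, 0.0869]
tool_rot: [-0.003, 0.121, 0.993, 0.001]
wrist_force: [-21.0, 6.9, 14.5]
gripper_width: 0.496
gripper_force: 11.1
```

{"api": "send_rows", "payload": {"steps": [[0,0,-0.15,0],[0,0,-0.15,0],[0,0,-0.15,0],[0,0,0,0]]}}

```text
time_s: 5.13
ee_pos: [0.5049, 0.0994, 0.0907]
tool_rot: [-0.003, 0.121, 0.993, 0.0]
wrist_force: [-14.9, 5.9, -1.3]
gripper_width: 0.499
gripper_force: 8.3
```

{"api": "send_rows", "payload": {"steps": [[0,0,-0.15,0],[0,0,-0.15,0],[0,0,-0.15,0],[0,0,0,0]]}}

```text
time_s: 5.47
ee_pos: [0.505, 0.0994, 0.0953]
tool_rot: [-0.003, 0.121, 0.993, 0.0]
wrist_force: [-15.3, 6.6, 0.0]
gripper_width: 0.497
gripper_force: 8.2
```

The vertical force is near zero while the 16 N push holds, so the plate is rising with the fingers rather than slipping. I'll carry on along the arc.

{"api": "send_rows", "payload": {"steps": [[0,0,-0.2,0],[0,0,-0.2,0],[-0.02,0,-0.2,0],[-0.03,0,-0.2,0],[-0.03,0,-0.2,0],[0,0,0,0]]}}

```text
time_s: 5.97
ee_pos: [0.5057, 0.0992, 0.1053]
tool_rot: [-0.004, 0.121, 0.993, 0.0]
wrist_force: [-15.9, 5.4, -0.3]
gripper_width: 0.494
gripper_force: 8.9
```

Run:
```python
from station import cams
import cv2
c=cams.snapshot('scene')
cv2.imwrite('pics/s3.png',cv2.resize(c['pixels'][150:230,285:385],None,fx=5,fy=5,interpolation=cv2.INTER_CUBIC))
```

```text
(no output)
```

View pics/s3.png

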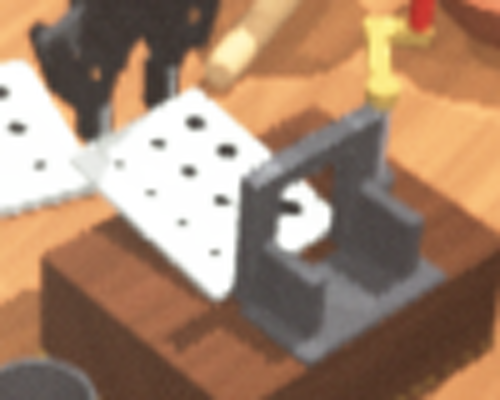

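The near-left corner has risen about 4 px, to crop (195,90), and the fingers are still on the edge, so the plate is tipping. Continuing along the arc.

{"api": "send_rows", "payload": {"steps": [[-0.02,0,-0.32,0],[-0.03,0,-0.32,0],[-0.04,0,-0.32,0],[-0.05,0,-0.32,0],[-0.06,0,-0.32,0],[-0.07,0,-0.32,0],[-0.08,0,-0.32,0],[0,0,0,0]]}}

```text
time_s: 6.68
ee_pos: [0.5098, 0.0983, 0.1283]
tool_rot: [-0.003, 0.121, 0.993, 0.0]
wrist_force: [-17.3, 6.1, 4.2]
gripper_width: 0.5
gripper_force: 8.6
```

{"api": "send_rows", "payload": {"steps": [[-0.09,0,-0.32,0],[-0.1,0,-0.32,0],[-0.11,0,-0.32,0],[-0.12,0,-0.32,0],[0,0,0,0]]}}

```text
time_s: 7.1
ee_pos: [0.514, 0.0973, 0.1412]
tool_rot: [-0.003, 0.121, 0.993, 0.0]
wrist_force: [-17.4, 5.6, 5.6]
gripper_width: 0.498
gripper_force: 9.0
```

{"api": "send_rows", "payload": {"steps": [[-0.17,0,-0.45,0],[-0.17,0,-0.45,0],[-0.2,0,-0.45,0],[-0.26,0,-0.4,0],[-0.26,0,-0.4,0],[-0.26,0,-0.4,0],[-0.26,0,-0.4,0],[0,0,0,0]]}}

```text
time_s: 7.77
ee_pos: [0.5314, 0.093, 0.1716]
tool_rot: [-0.001, 0.122, 0.993, 0.0]
wrist_force: [-11.0, 2.8, 7.4]
gripper_width: 0.502
gripper_force: 5.6
```

{"api": "send_rows", "payload": {"steps": [[-0.3,0,-0.35,0],[-0.3,0,-0.35,0],[-0.3,0,-0.35,0],[-0.32,0,-0.35,0],[-0.35,0,-0.3,0],[-0.35,0,-0.3,0],[-0.37,0,-0.3,0],[-0.37,0,-0.28,0],[0,0,0,0]]}}

```text
time_s: 8.52
ee_pos: [0.5589, 0.0861, 0.1972]
tool_rot: [0.001, 0.122, 0.993, -0.0]
wrist_force: [-1.7, 0.7, 2.0]
gripper_width: 0.498
gripper_force: 0.8
```

{"api": "send_rows", "payload": {"steps": [[-0.45,0,-0.24,0],[-0.42,0,-0.24,0],[-0.42,0,-0.22,0],[-0.42,0,-0.22,0],[-0.45,0,-0.17,0],[-0.45,0,-0.17,0],[-0.45,0,-0.17,0],[-0.45,0,-0.15,0],[0,0,0,0]]}}

```text
time_s: 9.27
ee_pos: [0.5928, 0.0777, 0.2127]
tool_rot: [0.0, 0.122, 0.993, 0.0]
wrist_force: [-0.3, 0.3, 0.4]
gripper_width: 0.503
gripper_force: 0.2
```

Run:
```python
from station import cams,arm
import cv2,numpy as np
d=arm.sense()['ee_pos'][:2]-np.array([.6043,.0805]);cR,sR=np.cos(-.244),np.sin(-.244)
print(cR*d[0]+sR*d[1],-sR*d[0]+cR*d[1])
c=cams.snapshot('scene')
cv2.imwrite('pics/s4.png',cv2.resize(c['pixels'][130:230,285:385],None,fx=5,fy=5,interpolation=cv2.INTER_CUBIC))
```

```text
-0.010435232141370765 -0.005518265025446947
```

View pics/s4.png

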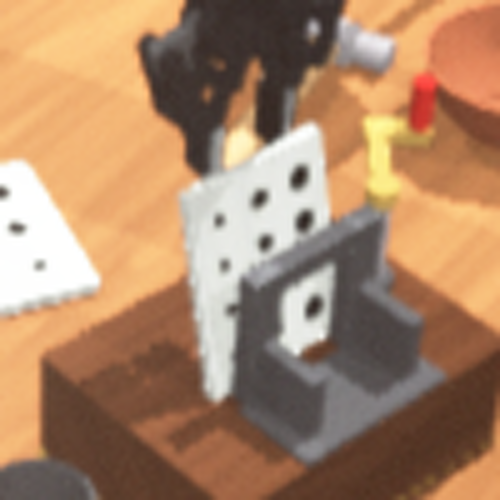

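The plate stands at about 76°, leaning on the fingers, with its foot at the fence. I'll push gently on to vertical.

{"api": "send_rows", "payload": {"steps": [[-0.3,0,-0.1,0],[-0.3,0,-0.1,0],[-0.3,0,-0.05,0],[-0.3,0,-0.05,0],[-0.3,0,0,0],[-0.3,0,0,0],[-0.25,0,0,0],[-0.25,0,0,0],[-0.2,0,0,0],[-0.2,0,0,0],[-0.2,0,0,0],[0,0,0,0]]}}

```text
time_s: 10.32
ee_pos: [0.6204, 0.0708, 0.2155]
tool_rot: [0.0, 0.122, 0.993, -0.0]
wrist_force: [0.3, -0.3, 0.1]
gripper_width: 0.502
gripper_force: 0.0
```

{"api": "send_rows", "payload": {"steps": [[-0.15,0,0,0],[-0.1,0,0,0],[0,0,0,0]]}}

```text
time_s: 10.57
ee_pos: [0.6226, 0.0703, 0.2155]
tool_rot: [-0.0, 0.122, 0.993, 0.0]
wrist_force: [0.3, 0.3, 0.2]
gripper_width: 0.5
gripper_force: 0.0
```

{"api": "send_rows", "payload": {"steps": [[-0.1,0,0,0],[0,0,0,0]]}}

```text
time_s: 10.73
ee_pos: [0.6234, 0.0701, 0.2156]
tool_rot: [-0.0, 0.122, 0.993, 0.0]
wrist_force: [-0.9, 1.0, -0.3]
gripper_width: 0.496
gripper_force: 0.4
```

Run:
```python
from station import cams
import cv2
c=cams.snapshot('scene')
cv2.imwrite('pics/s5.png',cv2.resize(c['pixels'][130:230,285:385],None,fx=6,fy=6,interpolation=cv2.INTER_CUBIC))
```

```text
(no output)
```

View pics/s5.png

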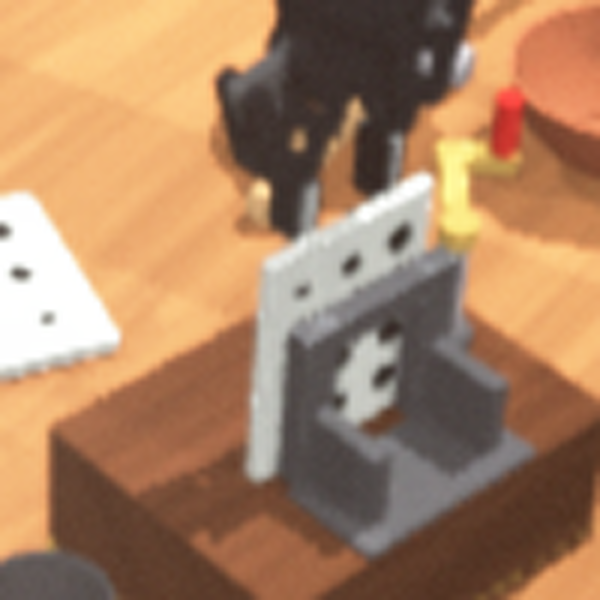

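The plate looks upright and parallel to the fence: its right edge runs from (265,260) to (260,475). I'll check its foot and top numerically.

Run:
```python
from h import *
from station import cams
c=cams.snapshot('scene');E=c['extrinsics']
cR,sR=np.cos(-.244),np.sin(-.244)
def st(w): d=w[:2]-np.array([.6043,.0805]);return np.array([cR*d[0]+sR*d[1],-sR*d[0]+cR*d[1]])*1000
for n,uv,z in(('foot front',(249,474),.09),('foot back',(270,483),.09),('top right back',(274,266),.22),('top left back',(433,184),.22),('fence top right',(306,345),.18),('fence foot',(291,492),.09)):
    w=ray(np.array(uv)/6+[285,130],z,c,E); print(n,st(w))
```

```text
foot front [ 32.1224 -59.2368]
foot back [ 42.8892 -55.7598]
top right back [ 39.3485 -59.2443]
top left back [41.6231 36.4093]
fence top right [ 54.2947 -50.8451]
fence foot [ 53.5852 -52.3056]
```

The plate stands vertical and flush: front at x≈32, back at 39–42 for both foot and top. Now I'll back off, rise, and go over the knob, at stand (-5,139).

{"api": "send_rows", "payload": {"steps": [[0.2,0,0,0],[0.4,0,0,0],[0.7,0,0,0],[0.7,0,0,0],[0.3,0,-1.5,0],[0.3,0,-1.5,0],[0,1,-1.4,0],[0,2,0,0],[0,2.5,0,0],[0,2.5,0,0],[0,2.5,0,0],[0,2.5,0,0],[0,1.5,0,0],[0,0,0,0],[0,0,0,0]]}}

```text
time_s: 12.08
ee_pos: [0.6327, 0.2176, 0.2594]
tool_rot: [-0.0, 0.121, 0.993, -0.0]
wrist_force: [-0.8, 0.5, -0.1]
gripper_width: 0.496
gripper_force: 0.0
```

```bash
cat >> h.py <<'E'
def st(w):
    c,s=np.cos(-.244),np.sin(-.244);d=np.array(w[:2])-[.6043,.0805];return np.array([c*d[0]+s*d[1],-s*d[0]+c*d[1]])*1000
E
python3 - <<'E'
from h import *
from station import cams,arm
import cv2
s=arm.sense();c=cams.snapshot('wrist')
print(s['ee_pos'],st(s['ee_pos']),s['tool_rot'],s['wrist_force'])
E=wristT(s,c)
print(proj(place([.6043,.0805,-.244],[[-.0054,.1394,.197],[-.0054,.1394,.165],[.022,.082,.165]]),c,E))
cv2.imwrite('pics/w2.png',c['pixels'])
m=cv2.inRange(cv2.cvtColor(c['pixels'],cv2.COLOR_BGR2HSV),(0,170,90),(8,255,255))|cv2.inRange(cv2.cvtColor(c['pixels'],cv2.COLOR_BGR2HSV),(174,170,90),(180,255,255))
n,_,stt,cen=cv2.connectedComponentsWithStats(m)
print([(stt[i],cen[i].round(1)) for i in range(1,n) if stt[i][4]>60])
E
```

```text
[0.6327 0.2176 0.2594] [ -5.5596 139.8939] [-0.0001  0.1209  0.9927 -0.0001] [-0.8129  0.5217 -0.0891]
[[318.4908 217.3383]
 [318.5968 202.9315]
 [246.8127 235.4578]]
[(array([308, 196,  20,  31, 502], dtype=int32), array([317.3, 211.4]))]
```

View pics/w2.png

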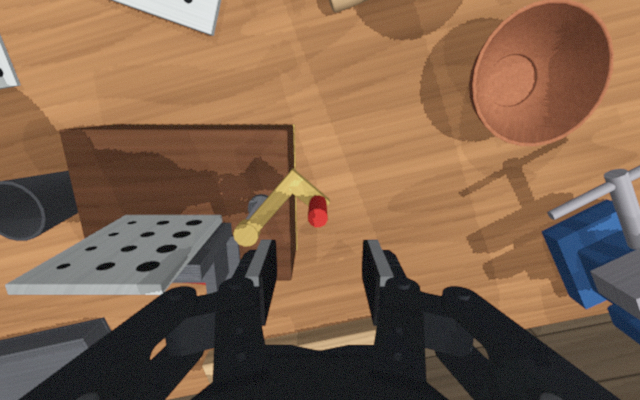

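The wrist view shows the knob top at (317,217), right where predicted, between the fingers. The plate still stands upright on its own. Descending to grip the knob above the brass arm.

{"api": "send_rows", "payload": {"steps": [[0,0,1.5,0],[0,0,1.5,0],[0,0,1.5,0],[0,0,1.5,0],[0,0,1,0],[0,0,0.9,0],[0,0,0,0]]}}

```text
time_s: 12.72
ee_pos: [0.6324, 0.216, 0.1793]
tool_rot: [-0.001, 0.122, 0.993, -0.0]
wrist_force: [-1.2, -0.1, -0.2]
gripper_width: 0.502
gripper_force: 0.0
```

{"api": "send_rows", "payload": {"steps": [[0,0,0,0],[0,0,0,0],[0,0,0,0],[0,0,0,0],[0,0,0,0],[0,0,0,0]], "jaw": 1, "grip_force": 20}}

```text
time_s: 13.22
ee_pos: [0.6337, 0.2165, 0.1815]
tool_rot: [0.001, 0.122, 0.993, -0.0]
wrist_force: [0.7, -4.6, 3.4]
gripper_width: 0.157
gripper_force: 20.8
```

Run:
```python
from h import *
from station import arm
s=arm.sense(); p=st(s['ee_pos']); print(s['ee_pos'],p,s['gripper_width'],s['gripper_force'],s['wrist_force'])
# tool steps: stand dx -> tool -x, stand dy -> tool +y ; knob from 115.5deg to 245.85, every ~8 deg
a=np.radians(np.linspace(115.5,245.85,18)); k=np.c_[22+63.56*np.cos(a),82+63.56*np.sin(a)]
print(k.round(1)); print((np.diff(k,axis=0)*[-1,1]/10).round(2).tolist())
```

```text
[0.6337 0.2165 0.1815] [ -4.2935 139.0472] 0.15666483887021843 20.775658786296844 [ 0.6877 -4.6432  3.424 ]
[[ -5.4 139.4]
 [-12.8 135.2]
 [-19.6 130.1]
 [-25.6 124.1]
 [-30.8 117.4]
 [-35.  110. ]
 [-38.3 102.2]
 [-40.4  93.9]
 [-41.5  85.5]
 [-41.4  77. ]
 [-40.1  68.6]
 [-37.8  60.4]
 [-34.4  52.6]
 [-30.   45.4]
 [-24.6  38.8]
 [-18.4  32.9]
 [-11.5  28. ]
 [ -4.   24. ]]
[[0.74, -0.42], [0.68, -0.51], [0.6, -0.6], [0.52, -0.67], [0.42, -0.74], [0.32, -0.79], [0.22, -0.82], [0.1, -0.84], [-0.01, -0.85], [-0.12, -0.84], [-0.23, -0.82], [-0.34, -0.78], [-0.44, -0.73], [-0.54, -0.66], [-0.62, -0.58], [-0.69, -0.5], [-0.75, -0.4]]
```

The knob is gripped, with a 13 mm opening. I'll swing it along its arc with the tool's heading fixed, first half now.

{"api": "send_rows", "payload": {"steps": [[0.74,-0.42,-0.1,0],[0.68,-0.51,0,0],[0.6,-0.6,0,0],[0.52,-0.67,0,0],[0.42,-0.74,0,0],[0.32,-0.79,0,0],[0.22,-0.82,0,0],[0.1,-0.84,0,0],[-0.01,-0.85,0,0],[0,0,0,0]]}}

```text
time_s: 14.05
ee_pos: [0.5825, 0.1645, 0.1818]
tool_rot: [-0.001, 0.122, 0.993, 0.0]
wrist_force: [-6.3, 1.1, 1.0]
gripper_width: 0.157
gripper_force: 20.6
```

Run:
```python
from h import *
from station import arm
s=arm.sense(); p=st(s['ee_pos']); print(s['ee_pos'],p,np.hypot(*(p-[22,82])),s['gripper_width'],s['wrist_force'])
```

```text
[0.5825 0.1645 0.1818] [-41.4173  76.2312] 63.67918926358749 0.15685759545043812 [-6.3185  1.0697  0.9603]
```

Tracking is on the circle (radius 63.7 mm). Second half, with a small overtravel onto the end stop.

{"api": "send_rows", "payload": {"steps": [[-0.12,-0.84,0,0],[-0.23,-0.82,0,0],[-0.34,-0.78,0,0],[-0.44,-0.73,0,0],[-0.54,-0.66,0,0],[-0.62,-0.58,0,0],[-0.69,-0.5,0,0],[-0.5,-0.3,0,0],[-0.25,-0.1,0,0],[0,0,0,0]]}}

```text
time_s: 14.88
ee_pos: [0.6076, 0.1038, 0.1818]
tool_rot: [0.0, 0.122, 0.993, -0.0]
wrist_force: [-0.2, 1.2, 3.8]
gripper_width: 0.155
gripper_force: 21.0
```

{"api": "send_rows", "payload": {"steps": [[-0.15,-0.07,0,0],[-0.15,-0.07,0,0],[0,0,0,0]]}}

```text
time_s: 15.13
ee_pos: [0.609, 0.1028, 0.1817]
tool_rot: [-0.001, 0.121, 0.993, 0.0]
wrist_force: [-6.2, 4.7, 7.8]
gripper_width: 0.152
gripper_force: 21.2
```

Run:
```python
from h import *
from station import arm
s=arm.sense(); p=st(s['ee_pos']); r=p-[22,82]; print(s['ee_pos'],p,np.hypot(*r),np.radians(245.85)-np.arctan2(r[1],r[0])%6.28318,s['gripper_width'],s['wrist_force'])
```

```text
[0.609  0.1028 0.1817] [-0.8685 22.7696] 63.491827514590916 -0.053031174738011444 0.15151789363779464 [-6.1883  4.7189  7.7633]
```

{"api": "send_rows", "payload": {"steps": [[-0.15,-0.07,0,0],[0,0,0,0],[0,0,0,0]]}}

```text
time_s: 15.38
ee_pos: [0.6091, 0.1027, 0.1816]
tool_rot: [-0.001, 0.121, 0.993, 0.001]
wrist_force: [-11.4, 10.9, 10.7]
gripper_width: 0.155
gripper_force: 21.5
```

It's on the stop: the force rises without motion. I'll relax the preload, open and rise.

{"api": "send_rows", "payload": {"steps": [[0.25,0.12,0,0],[0,0,0,0]]}}

```text
time_s: 15.55
ee_pos: [0.6084, 0.1033, 0.1817]
tool_rot: [0.0, 0.122, 0.993, -0.0]
wrist_force: [-1.6, 0.8, 4.7]
gripper_width: 0.157
gripper_force: 20.9
```

{"api": "send_rows", "payload": {"steps": [[0,0,0,0],[0,0,0,0],[0,0,0,0],[0,0,0,0],[0,0,0,0]], "jaw": 0}}

```text
time_s: 15.97
ee_pos: [0.6084, 0.1031, 0.1814]
tool_rot: [-0.0, 0.122, 0.993, -0.0]
wrist_force: [0.1, -0.1, 0.4]
gripper_width: 0.501
gripper_force: 0.0
```

{"api": "send_rows", "payload": {"steps": [[0,0,-0.5,0],[0,0,-1,0],[0,0,-2,0],[0,0,-2,0],[0,0,-2.5,0],[2,0,-2.5,0],[2,0,-2.5,0],[2,0,-2,0],[2,0,0,0],[0,0,0,0],[0,0,0,0]]}}

```text
time_s: 16.88
ee_pos: [0.5305, 0.1228, 0.3329]
tool_rot: [0.001, 0.121, 0.993, 0.0]
wrist_force: [0.3, -0.3, -1.6]
gripper_width: 0.5
gripper_force: 0.0
```

Run:
```python
from h import *
from station import arm,cams
import cv2
s=arm.sense();w=cams.snapshot('wrist');c=cams.snapshot('scene')
print(s['ee_pos'],s['wrist_force'])
E=wristT(s,w)
for th in(0,.1):
    a=np.radians(245.85)-th;print(th,proj(place([.6043,.0805,-.244],[[.022+.06356*np.cos(a),.082+.06356*np.sin(a),.197]]),w,E))
a=cv2.resize(w['pixels'],(480,300));b=cv2.resize(c['pixels'][125:235,275:395],(327,300),interpolation=cv2.INTER_CUBIC)
cv2.imwrite('pics/f.png',cv2.resize(w['pixels'][100:340,160:440],(520,446),interpolation=cv2.INTER_CUBIC) if 0 else np.hstack([a[:, :470],b]))
h=cv2.cvtColor(w['pixels'],cv2.COLOR_BGR2HSV)
m=cv2.inRange(h,(0,170,90),(8,255,255))|cv2.inRange(h,(174,170,90),(180,255,255))
n,_,q,cen=cv2.connectedComponentsWithStats(m);print([(q[i],cen[i].round(1)) for i in range(1,n) if q[i][4]>60])
```

```text
[0.5305 0.1228 0.3329] [ 0.2642 -0.2719 -1.5688]
0 [[319.9234 265.6695]]
0.1 [[322.9101 260.4484]]
[(array([312, 245,  15,  26, 290], dtype=int32), array([318.9, 257.8])), (array([427, 379,  13,  13,  61], dtype=int32), array([433.2, 383.5]))]
```

View pics/f.png

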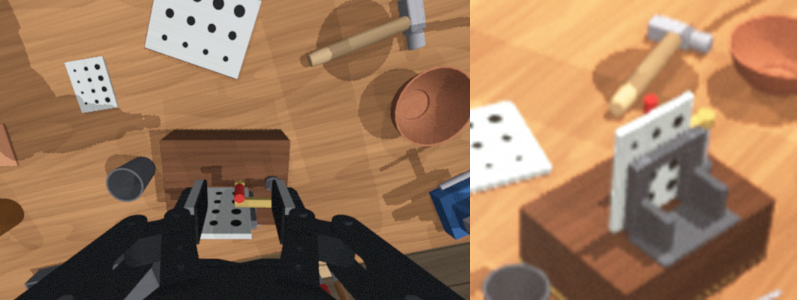

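The catch is shut: the brass arm crosses the plate's front, and the knob top at about (319,265) matches the prediction for 0 rad. The plate is upright, the bystanders haven't moved, and the arm is clear. Handing in.

```bash
python3 -c "
from station import workorder
print(workorder.close_job())"
```

```text
the job is handed in; nothing more can be done
None
```

The job is handed in at about 17 s of the 64 s allowed: the plate stands upright and flush against the fence, the catch is shut on its end stop across its front, and the other things on the bench are where they were; no verdict was returned.

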